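# Lock the vial carrier for sea with the ball-lock pin

## Task

Secure the vial carrier on its bench rail for sea: take the quick-release pin from its stowage block by squeezing its side button, put its nose through the hole in the carrier and, keeping only light pressure, slide the carrier along until you feel the pin drop into the hole of the bar hidden underneath. Press it gently fully home and let go so that its balls lock under the bar; leave the beaker, the blue-lidded jar and the tape measure where they are.

Things in the scene. Friction and masses are not known exactly. Their poses are not given: they have to be found in the camera images.
- rig: Fixed aluminium bench rail on the worktop: base 100 x 330 x 8 mm, end blocks 56 mm high, a steel bar between them. Origin: centre of its underside; y along the rail, z up. Bar top 42 mm, underside 30 mm above the worktop. Its one hole (13.5 mm, 1.5 mm chamfer, on the centre line) is hidden under the carrier and not measured: it meets the carrier's hole at some carriage value from 0.018 to 0.042.
- carriage (a joint): Slide of the grey carrier along the bar (m): 0 = its end toward the rail's -y, 0.05 = its end toward +y; starts at 0 to 0.006. About 2 N moves it (more while a nose rubs on the bar); it stays where left. Slab 64 x 190 x 18 mm, top 62 mm above the worktop; the four vials fixed in it reach 111 mm above the worktop, 73 to 133 mm from its pin hole toward the rail's -y.
- bush_mouth (a point): Centre of the mouth of the carrier's pin hole, level with the carrier's top; moves with the carrier; axes as the rail's. Vertical through hole, 13.5 mm wide, 1.5 mm chamfer, 18 mm deep; the bar's top lies 2 mm under it, so away from the bar's hole the pin stops with its nose 20 mm below the mouth, its shoulder 24 mm above.
- pin: Loose ball-lock pin, about 0.12 kg, upright in the stowage block. Origin: centre of the underside of its round shoulder (34 mm wide, 5 mm thick); z up along it. Below: 12 mm steel shank with two balls. Above, 5 to 45 mm over the origin: black block handle, 26 mm (x) by 28 mm (y), release button in its +y face. Grip it across y, on the button and the face behind it: 32 mm wide, 28 mm squeezed.
- pin_nose (a point): Tip of the pin, 44 mm below its shoulder; axes as the pin's. The last 6 mm taper from 12 mm to a 6 mm wide flat nose. The balls are 8.5 mm above this point, on the pin's +x and -x sides.
- pin_button (a joint): Travel of the spring button in the handle's +y face (m): 0 = out, 0.004 = squeezed flush; 2 N to start, 6 N to squeeze fully. Any firm grip across the handle's y squeezes it.
- pin_ball (a joint): How far the balls are drawn into the shank (m): 0 = out (17 mm over both, too wide for the holes), 0.003 = in, button squeezed. They spring out when the button is let go, unless a bore holds them in.
- stowage: Fixed grey stowage block, 50 x 50 mm, 50 mm high, foot 50 x 90 x 6 mm; origin at the centre of its underside. The pin stands loosely in its 19.5 mm hole, shoulder on its top; it lifts straight out.
- beaker: Loose cream cup with thin blue rings, 67 mm wide, 62 mm high, a bystander; origin at the centre of its underside.
- squat_jar: Loose white jar with blue lid, 58 mm wide, 78 mm high, a bystander; origin at the centre of its underside.
- tape_rule: Loose yellow and black tape measure, 34 x 91 x 65 mm, a bystander; origin at the centre of its underside.

How it is judged:
On the way, in this order (a step that is already met when the one before it is completed fails the run):
1. the pin's nose stands at least 6 mm deep in the carrier's hole, button squeezed (z of pin in the frame of bush_mouth below 0.038 m and horizontal distance between pin and bush_mouth below 0.005 m and value of joint pin_button above 0.0028 m), for 0.1 s.
2. the pin is through the bar and home, its shoulder within 2.5 mm of the carrier's top (z of pin in the frame of bush_mouth below 0.0025 m and horizontal distance between pin and bush_mouth below 0.003 m), for 0.1 s.
At the end, for the whole second after the job is handed in: Pin upright (0.1 rad) in the carrier's hole within 3 mm, shoulder within 2.5 mm of the carrier's top, button out (under 1 mm squeezed), balls out under the bar (under 0.8 mm drawn in), at rest; carriage over 0.012 (all of step 2 and angle between pin's own z axis and vertical below 0.1 rad and value of joint pin_button below 0.001 m and value of joint pin_ball below 0.0008 m and linear speed of pin below 0.01 m/s and value of joint carriage above 0.012 m); the robot touches nothing.
It fails at once if the pin pressed on the rail, bar or carrier with more than 40 N (contact force between pin and rig above 40 N).
It fails at once if the beaker moved more than 20 mm (distance of beaker from where it was at the start of the episode above 0.02 m).
It fails at once if the blue-lidded jar moved more than 20 mm (distance of squat_jar from where it was at the start of the episode above 0.02 m).
It fails at once if the tape measure moved more than 20 mm (distance of tape_rule from where it was at the start of the episode above 0.02 m).
It also fails if it takes over 69 s, if anything falls off the work surface, if the arm or the gripper's body presses on something with over 40 N, if the wrist force passes 120 N, or if a joint passes its speed limit or range.

## Robot

A 7-joint arm with a two-finger parallel gripper is mounted at the origin on the work surface; the furniture and walls round the work are solid. World frame = base frame: x ahead of the robot, y to its left, z up, the work surface at z = 0. Lengths are in m, angles in rad, forces in N, time in s.
With the tool pointing down it reaches from about 0.425 to 0.875 m from the base axis. Payload 9.9 kg.
Tool frame: the origin (TCP) lies at the centre of the arm's flange, where the gripper is bolted on; the fingertips stand 173 mm ahead of it and the grasp point (between the pads) lies 155 mm ahead of it (r.grip_point_offset is the z of the grasp point in the tool frame, in m); z points along the fingers, y is the line along which they close (so a half turn about z gives the same grasp; the last joint's range is limited). The gripper opens to 85 mm and grips with 20 to 120 N. Pads are 22 mm wide; open, the fingers measure 114 mm over their backs; the gripper's body (76 mm by 85 mm) begins 54 mm behind the grasp point. The pads swing forward as they close: fully open they stand 13 mm farther back than shut.
Start: joints at [-1.357, 0.576, 0.025, 1.437, -0.015, 1.129, -0.057], TCP at [0.198, 0.645, 0.405] pointing down, gripper open.
Joint ranges: [-2.76, 2.76], [-0.34, 2.15], [-1.52, 1.57], [0.19, 2.46], [-1.09, 4.23], [0.17, 1.99], [-2.82, 2.82]. Speed limits (rad/s): [2.22, 2.22, 3.01, 3.01, 3.14, 3.14, 3.14].

## Interface

Orientations are given as a rotation vector (axis times angle).
In Python, from rig import r, grip, kinematics, optics, sign_off gives the robot as it stands. Calls block until the motion is done:
- r.goto(position, orientation): joint-space move of the TCP to a pose.
- r.move_l(position, attitude=None, max_speed=0.15): straight line of the TCP; attitude=None keeps the orientation; max_speed is the mean speed in m/s.
- r.movej(angles): joint-space move.
- grip(opening, squeeze=None): finger opening in m; squeeze is the grip in N (None keeps the last); returns when the fingers have stopped.
- r.sleep(seconds).
- kinematics.solve_ik(position, orientation): joint angles nearest the present ones, or None.
- optics.get_image(name): name is "scene" or "side" or "wrist"; returns a dict with "frame" (480x640x3 uint8, red, green, blue), "fx", "fy", "cx", "cy" (pixels), "R" (3x3) and "t" (3): a world point X has camera coordinates R X + t; the wrist camera has in their place "T_tool_cam" (4x4, takes a point from camera to tool coordinates, whose origin is the TCP and whose axes are the flange's). Camera axes: x right, y down, z forward; pixel columns grow to the right and rows downward; lengths in m; the calibration is good to about 2 mm. A picture is of the moment at which its call begins: read the wrist's pose just before it. There is no depth.
A pose or a line that the arm cannot do raises r.IKError and nothing moves.
- sign_off(): hands the job in; it is judged then, once.
Readings, each from a call of its own:
- r.get_t(): time.
- r.get_joint_positions(): joint angles.
- r.get_qd(): joint speeds.
- r.get_joint_efforts(): joint torques, N m.
- r.get_tool_pos(): TCP position.
- r.get_ee_rot(): TCP orientation.
- r.get_force(): force on the tool from outside, world axes, zero at the start.
- r.get_torque(): the same for the moment, N m.
- r.get_opening(): finger opening in m.
- r.get_grip_force(): force on a finger pad.
Only numpy, scipy, OpenCV 4.12 (cv2) and the standard library are available. Lean on these libraries where they do the work, as an engineer would, in place of code of your own. Each camera call takes 0.05 s, during which the arm holds its last target. There are 200 camera calls.

## Working session

There is one attempt and no reset: what is moved stays moved. The work goes in short steps, each a Python script; the robot and the scene stay as the last script left them, time stands still between calls to the robot, and variables do not carry over. Pictures are saved under pics/ and viewed, at most 10 in all, crops included, and the job is handed in when it is done.

```bash
ls; mkdir -p pics; python3 - <<'E'
from rig import r,optics
import cv2,numpy as np
for n in("scene","side"):
    d=optics.get_image(n); cv2.imwrite(f"pics/{n}0.png",d["frame"][:,:,::-1])
    print(n,d["fx"],d["fy"],d["cx"],d["cy"],np.round(d["R"],4).tolist(),np.round(d["t"],4).tolist())
d=optics.get_image("wrist");print(np.round(d["T_tool_cam"],4).tolist(),d["fx"]);cv2.imwrite("pics/wrist0.png",d["frame"][:,:,::-1])
print(r.get_t(),r.get_tool_pos(),r.get_ee_rot(),r.get_force(),r.grip_point_offset)
E
```

```text
pics
scene 436.2659855828243 436.2659855828243 326.59405419216114 242.08296377947735 [[0.7958, -0.6055, -0.0036], [-0.4462, -0.5824, -0.6795], [0.4093, 0.5423, -0.7337]] [-0.4377, 0.298, 0.9081]
side 527.146906301112 527.146906301112 318.48957751622777 235.03910742759385 [[-0.9993, 0.033, 0.0155], [0.0091, 0.6367, -0.7711], [-0.0353, -0.7704, -0.6365]] [0.5298, 0.0363, 1.3989]
[[-0.0001, -0.9634, -0.268, 0.0671], [1.0, 0.0002, -0.0011, 0.0009], [0.0011, -0.268, 0.9634, 0.031], [0.0, 0.0, 0.0, 1.0]] 387.86376845472796
0.15 [0.19799972 0.64518975 0.40407638] [-4.65972967e-01 -3.10672132e+00  1.87871386e-03] [ 0.87799208 -0.55666939 -0.38110061] 0.1547
```

View pics/scene0.png

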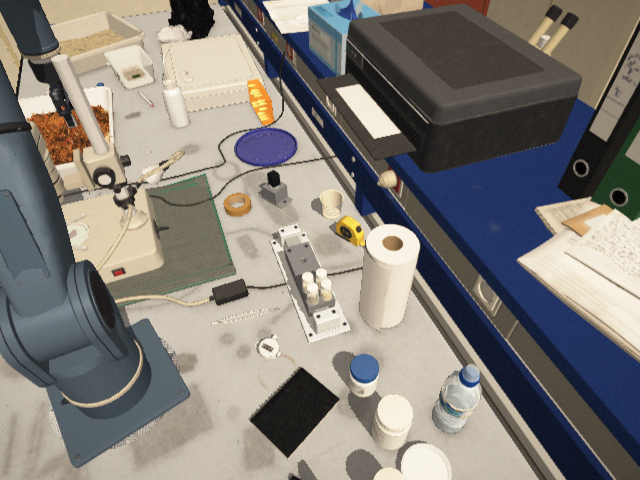

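View pics/side0.png

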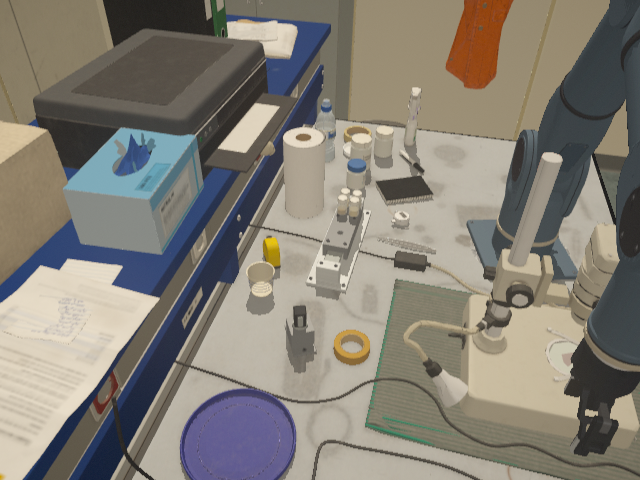

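The scene view shows the stowage with the pin at about (273,185), and the rail from (290,235) to (330,330). In the side view the pin is at about (299,325) and the rail runs from (325,280) to (360,215). I'll enlarge both.

```bash
python3 - <<'E'
import cv2,numpy as np
a=cv2.imread("pics/scene0.png")[160:345,230:355];b=cv2.imread("pics/side0.png")[180:365,270:395]
f=lambda i:cv2.resize(i,(400,592),interpolation=cv2.INTER_CUBIC)
cv2.imwrite("pics/c1.png",np.hstack([f(a),f(b)]))
E
```

```text
(no output)
```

View pics/c1.png

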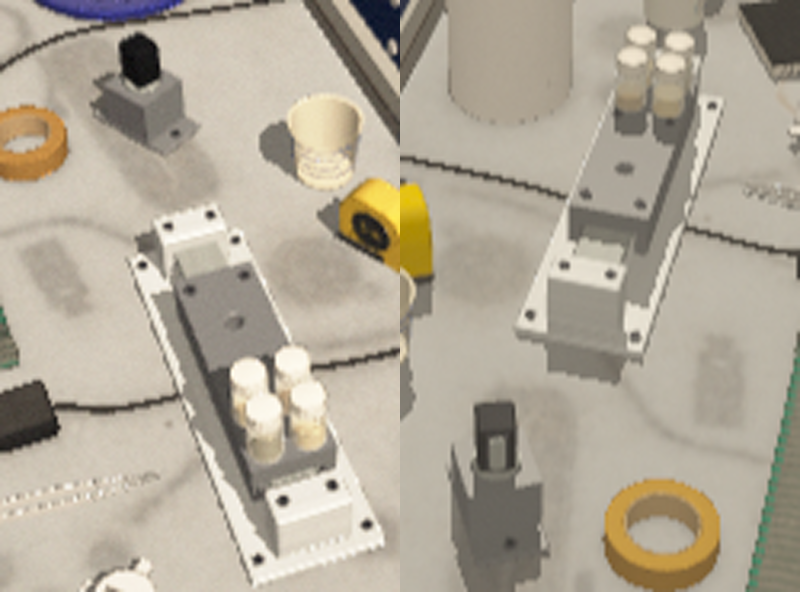

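The crop shows the carrier hole at (233,322) scene and (625,168) side, the pin handle top at about (139,42) scene and (495,405) side, and the button facing the side camera. Base corners are visible at (132,260), (258,583), (383,543) in scene and (516,330), (640,355), (722,95) in side.

```bash
cat > h.py <<'E'
from rig import r,grip,kinematics,optics,sign_off
import numpy as np,cv2
from scipy.spatial.transform import Rotation as Ro
def ray(d,uv,z,tool=None):
    """world point on plane z seen at pixel uv; tool=(pos,rotvec) for wrist"""
    if tool is None: R=np.array(d["R"]).T; c=-R@np.array(d["t"])
    else:
        Tc=np.array(d["T_tool_cam"]);W=Ro.from_rotvec(tool[1]).as_matrix();R=W@Tc[:3,:3];c=W@Tc[:3,3]+tool[0]
    v=R@np.array([(uv[0]-d["cx"])/d["fx"],(uv[1]-d["cy"])/d["fy"],1])
    return c+v*(z-c[2])/v[2]
def down(yaw):
    """tool z down, tool y axis at angle yaw+90deg from world x (tool x at yaw, mirrored)"""
    y=np.array([-np.sin(yaw),np.cos(yaw),0]);z=np.array([0,0,-1.]);x=np.cross(y,z)
    return Ro.from_matrix(np.c_[x,y,z]).as_rotvec()
E
python3 - <<'E'
from h import *
S=optics.get_image("scene");D=optics.get_image("side")
s=lambda x,y:(x/3.2+230,y/3.2+160)
e=lambda x,y:((x-400)/3.2+270,y/3.2+180)
for n,p,q,z in [("hole",s(233,322),e(625,168),.062),("pintop",s(139,42),e(495,405),.095)]:
    print(n,ray(S,p,z),ray(D,q,z))
for p in [(132,260),(258,583),(383,543)]:print("S",ray(S,s(*p),.008))
for p in [(516,330),(640,355),(722,95)]:print("D",ray(D,e(*p),.008))
print("stow foot scene",[ray(S,s(*p),.006)[:2] for p in [(200,123),(160,153)]])
print("stow side top edges",[ray(D,e(*p),.05)[:2] for p in [(452,440),(541,485),(450,498),(543,530)]])
print("bystanders beaker,tape",ray(S,s(325,180),0),ray(S,s(372,235),.03))
E
```

```text
hole [ 0.47599867 -0.00251468  0.062     ] [0.47553983 0.00118192 0.062     ]
pintop [0.5819506  0.28970152 0.095     ] [0.58020114 0.28404928 0.095     ]
S [0.47252062 0.14406516 0.008     ]
S [ 0.37788495 -0.16781619  0.008     ]
S [ 0.46674818 -0.19571136  0.008     ]
D [0.56409781 0.12745463 0.008     ]
D [0.47209906 0.15541687 0.008     ]
D [ 0.37541231 -0.16662182  0.008     ]
stow foot scene [array([0.61655772, 0.25447947]), array([0.56472414, 0.24272515])]
stow side top edges [array([0.60937923, 0.27369823]), array([0.55055004, 0.31379642]), array([0.60997451, 0.32347289]), array([0.55025233, 0.35075996])]
bystanders beaker,tape [6.65742603e-01 1.28627864e-01 1.11022302e-16] [0.6371609  0.02794256 0.03      ]
```

```bash
python3 - <<'E'
from h import *
r.goto([.581,.287,.36],down(.2))
t=(r.get_tool_pos(),r.get_ee_rot());d=optics.get_image("wrist")
print(t,r.get_t(),r.get_joint_positions());np.savez("pics/w1.npz",p=t[0],o=t[1])
cv2.imwrite("pics/w1.png",d["frame"][:,:,::-1])
E
```

```text
(array([0.58042356, 0.28833143, 0.36008901]), array([ 3.16086654e-01, -3.12555673e+00, -1.34392423e-03])) 2.2083 [-0.50940896  0.57172506 -0.03942042  1.57240392  0.02456989  0.99767883
  1.21670291]
```

View pics/w1.png

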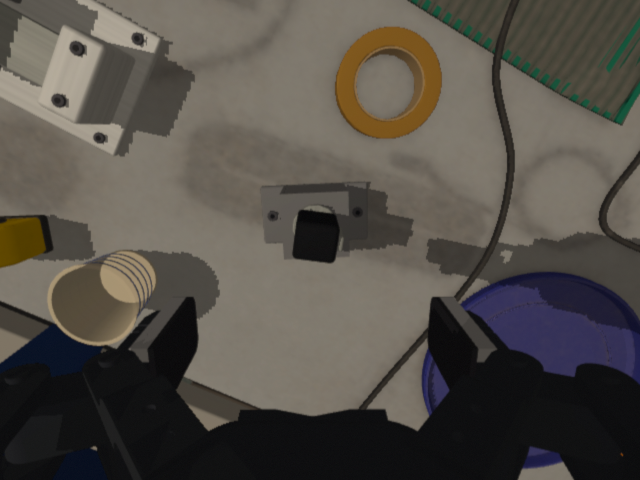

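The pin is at about (315,236) with the button on the image's right, the stowage foot holes are at (272,216) and (357,212), and the beaker is at (100,295), clear of the fingers. I'll enlarge the pin.

```bash
python3 - <<'E'
import cv2
a=cv2.imread("pics/w1.png")[170:275,250:390]
cv2.imwrite("pics/c2.png",cv2.resize(a,(700,525),interpolation=cv2.INTER_CUBIC))
E
```

```text
(no output)
```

View pics/c2.png

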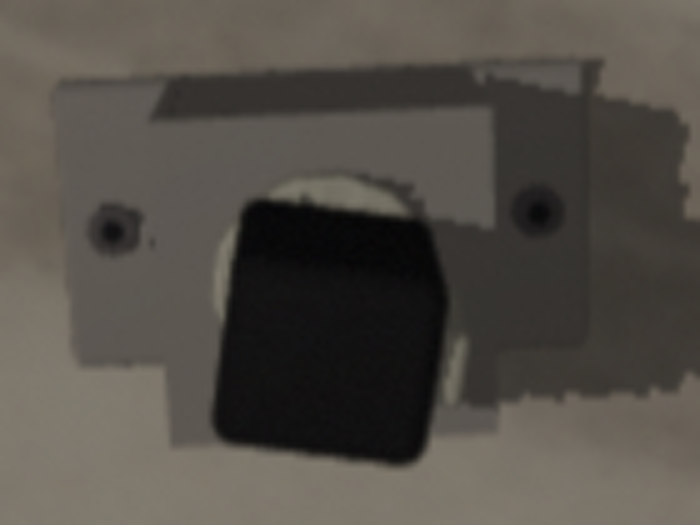

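```bash
python3 - <<'E'
from h import *
d=optics.get_image("wrist");w=np.load("pics/w1.npz");t=(w["p"],w["o"])
f=lambda x,y,z:ray(d,(x/5+250,y/5+170),z,t)
c=[f(*p,.095) for p in[(238,262),(447,297),(417,464),(213,440)]]
print(np.round(c,4),"centre",np.mean(c,0))
y=(c[1]-c[0]+c[2]-c[3]);x=c[2]-c[1]+c[3]-c[0];print("y",y/2,"x",x/2,"yaw",np.arctan2(-y[0],y[1]),np.arctan2(x[1],x[0]))
g=[f(113,232,.006),f(540,212,.006)];v=g[1]-g[0];print("stow",np.mean(g,0),np.linalg.norm(v),np.arctan2(-v[0],v[1]))
E
```

```text
[[0.5718 0.2776 0.095 ]
 [0.5709 0.304  0.095 ]
 [0.5932 0.305  0.095 ]
 [0.5952 0.2789 0.095 ]] centre [0.58278196 0.29139082 0.095     ]
y [-0.00142848  0.02625015  0.        ] x [0.02287643 0.0011833  0.        ] yaw 0.054364169718359355 0.05167970761666545
stow [0.58349114 0.29181262 0.006     ] 0.07276485832127759 0.24942365354647567
```

```bash
python3 - <<'E'
from h import *
p=np.array([.583,.2915]);o=down(.054)
grip(.06,20)
r.goto([*p,.33],o)
r.move_l([*p,.232],max_speed=.1)
print(r.get_tool_pos(),r.get_force())
grip(.0,40);print("grip",r.get_opening(),r.get_grip_force(),r.get_force())
r.move_l([*p,.36],max_speed=.12)
print(r.get_opening(),r.get_grip_force(),r.get_force(),r.get_t())
# hover over the carrier hole
o=down(-.294);h=np.array([.4757,-.0005])
print("joints",kinematics.solve_ik([*h,.36],o))
r.goto([*h,.36],o)
t=(r.get_tool_pos(),r.get_ee_rot());d=optics.get_image("wrist");np.savez("pics/w2.npz",p=t[0],o=t[1])
print(t,r.get_opening(),r.get_grip_force(),r.get_force(),r.get_t())
cv2.imwrite("pics/w2.png",d["frame"][:,:,::-1])
E
```

```text
[0.58325698 0.29159434 0.23271044] [ 0.31084384 -0.46493538 -0.0038866 ]
grip 0.02762282804532013 40.247346460819244 [-1.24476647 -1.09400773  5.8150833 ]
0.027293898952081647 39.40095618367195 [-0.23118245 -0.02853081 -2.08158053] 5.6167
joints [-0.18105233  0.33814919  0.11185424  2.01157612 -0.05192065  0.79449853
  1.23770678]
(array([0.47657887, 0.00076923, 0.36008756]), array([4.56585787e-01, 3.10733588e+00, 1.24431786e-03])) 0.02754461046552172 39.45872537791729 [-1.48175901 -0.37730604 -1.77101124] 6.85
```

View pics/w2.png

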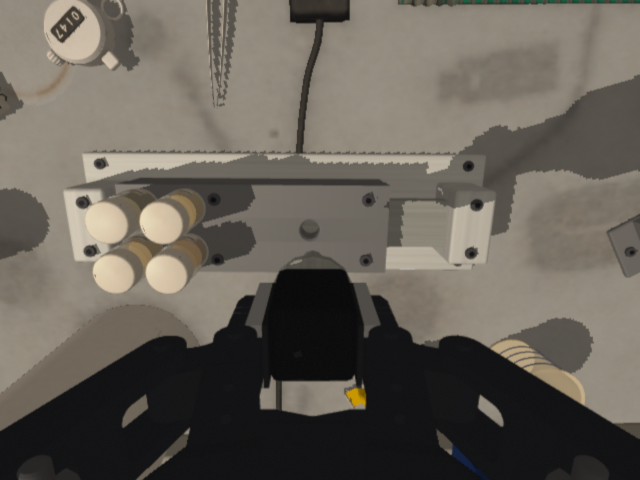

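The pin is held with its shoulder rim's front at about (313,255). The carrier hole is at (310,230), and the end-block screws are at (477,204), (471,253), (83,202) and (91,251).

```bash
python3 - <<'E'
from h import *
d=optics.get_image("wrist");w=np.load("pics/w2.npz");t=(w["p"],w["o"])
print("hole",ray(d,(310,230),.062,t),ray(d,(310,229),.062,t))
P=[ray(d,q,.056,t) for q in[(477,204),(471,253),(83,202),(91,251)]];v=P[0]+P[1]-P[2]-P[3]
print(np.round(P,4),"mid",np.mean(P,0),"yaw",np.arctan2(-v[0],v[1]))
Ti=np.linalg.inv(np.array(d["T_tool_cam"]))
for zz in(.177,.182):
  for x in(.015,.017,.019):
    c=Ti@[x,0,zz,1];print(zz,x,d["fx"]*c[0]/c[2]+d["cx"],d["fy"]*c[1]/c[2]+d["cy"])
im=cv2.imread("pics/w2.png")[215:390,245:385]
cv2.imwrite("pics/c3.png",np.clip(cv2.resize(im,(480,600),interpolation=cv2.INTER_CUBIC).astype(float)*1.6,0,255).astype(np.uint8))
E
```

```text
hole [ 0.47909769 -0.0009018   0.062     ] [ 0.47839417 -0.00068917  0.062     ]
[[ 0.4965  0.1184  0.056 ]
 [ 0.5317  0.1076  0.056 ]
 [ 0.4142 -0.1505  0.056 ]
 [ 0.4494 -0.161   0.056 ]] mid [ 0.47296568 -0.02137779  0.056     ] yaw -0.2971400899640245
0.177 0.015 310.6684148283685 263.912802256496
0.177 0.017 310.6621223884215 259.1581015212442
0.177 0.019 310.65578601432907 254.37020321635282
0.182 0.015 310.7337656219995 259.8125584753182
0.182 0.017 310.72788443517857 255.18819783207584
0.182 0.019 310.7219634349206 250.53253199540615
```

View pics/c3.png

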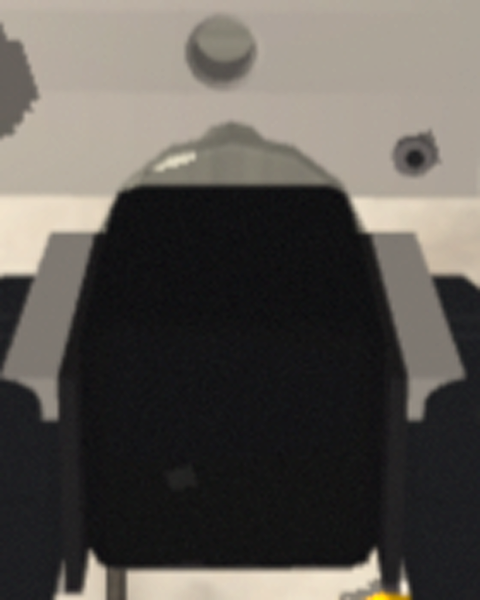

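Hole at about (309.5,229.6); the pin sits square in the pads, with shoulder and nose where expected. Next I descend with force checks.

```bash
cat >> h.py <<'E'
u=np.array([np.sin(.296),np.cos(.296),0]);n=np.array([u[1],-u[0],0])
def F(k=4):
    f=[]
    for _ in range(k): f.append(r.get_force()); r.sleep(.01)
    f=np.mean(f,0);return np.array([f@n,f@u,f[2]])
E
python3 - <<'E'
from h import *
h=np.array([.4788,-.0006]);o=down(-.296)
r.move_l([*h,.296],o,max_speed=.1);r.sleep(.2)
print("tcp",r.get_tool_pos());f0=F(10);np.save("f0.npy",f0);print("f0",f0,r.get_t())
for z in(.290,.286,.283,.280,.277,.274):
    r.move_l([*h,z],max_speed=.03);f=F()-f0
    print(z,np.round(f,1),np.round(r.get_tool_pos(),4),round(r.get_t(),2))
    if abs(f[2])>8 or np.hypot(*f[:2])>10: break
E
```

```text
tcp [ 0.47893147 -0.00060532  0.29656115]
f0 [-0.39968954 -0.04405955 -1.47172886] 7.975
0.29 [0.6 0.3 0.2] [ 0.4787 -0.0006  0.2898] 8.36
0.286 [ 0.3 -0.3  0. ] [ 0.4787 -0.0006  0.2858] 8.68
0.283 [ 0.9  0.3 -0.2] [ 0.4789 -0.0006  0.283 ] 8.96
0.28 [ 2.3 -0.6 -1.4] [ 0.479  -0.0007  0.2799] 9.24
0.277 [ 2.9 -0.8 -1.9] [ 0.4789 -0.0007  0.2769] 9.53
0.274 [ 3.8 -1.9 -2.4] [ 0.4789 -0.0007  0.2739] 9.81
```

```bash
python3 - <<'E'
from h import *
f0=np.load("f0.npy");p=np.array([.4788,-.0006,.274])
for a,b in((.5,0),(1,0),(1.5,0),(1.0,-.5),(1.0,.5)):
    q=p+n*a/1e3+u*b/1e3;r.move_l(q,max_speed=.02);r.sleep(.1);print(a,b,np.round(F()-f0,1),np.round(r.get_tool_pos()-q,4),round(r.get_t(),2))
E
```

```text
0.5 0 [ 2.1 -1.2 -1.7] [-0.0001  0.     -0.    ] 10.19
1 0 [ 0.3 -0.5 -0.1] [-0.0002  0.0002 -0.    ] 10.57
1.5 0 [ 0.3 -0.  -0.1] [0. 0. 0.] 10.96
1.0 -0.5 [0.4 0.3 0.1] [ 0. -0.  0.] 11.34
1.0 0.5 [ 0.4 -0.8  0.4] [-0. -0.  0.] 11.72
```

```bash
python3 - <<'E'
from h import *
f0=np.load("f0.npy");p=np.array([.4788,-.0006,0])+n*.0013
s=0.;z=.274
def go(): 
    r.move_l(p+u*s+[0,0,z],max_speed=.03)
    return F(2)-f0
while z>.262:
    z-=.0006;f=go()
    if f[2]>4: break
zc=z;print("contact",z,np.round(f,1),r.get_t())
while s<.046:
    s+=.001;f=go();k=0
    while f[2]<2.5 and k<6: z-=.0004;f=go();k+=1
    if f[2]>7: z+=.0003
    print(round(s*1e3,1),round(z*1e3,1),np.round(f,1),round(r.get_t(),2))
    if z<zc-.002 or abs(f[1])>14 or f[2]>20: break
E
```

```text
contact 0.2680000000000001 [-1.4 -0.2  9.3] 14.3917
1.0 268.3 [-0.8 -3.7 10. ] 14.66
2.0 268.6 [-0.2 -4.7  8.2] 14.93
3.0 268.6 [ 0.8 -5.5  5.8] 15.19
4.0 268.6 [ 0.5 -5.   5.4] 15.46
5.0 268.6 [-0.  -5.2  5.6] 15.72
6.0 268.6 [ 0.4 -5.3  5.6] 15.99
7.0 268.6 [-0.5 -5.   5.2] 16.26
8.0 268.6 [ 0.6 -5.5  5.6] 16.52
9.0 268.6 [ 0.5 -4.7  5.1] 16.79
10.0 268.6 [ 0.1 -4.7  5.7] 17.06
11.0 268.6 [ 0.6 -4.5  6.6] 17.32
12.0 268.6 [ 0.8 -5.1  5.7] 17.59
13.0 268.6 [ 1.1 -4.3  5.5] 17.86
14.0 268.6 [ 0.6 -5.2  6.1] 18.12
15.0 268.6 [ 0.3 -4.9  5.4] 18.39
16.0 268.6 [ 0.9 -5.1  5.9] 18.66
17.0 268.6 [ 1.1 -4.5  6.1] 18.93
18.0 268.6 [ 0.3 -5.2  6.4] 19.19
19.0 268.6 [ 0.3 -5.3  5.8] 19.46
20.0 268.6 [ 0.8 -4.8  6.1] 19.73
21.0 268.6 [ 0.6 -5.1  5. ] 19.99
22.0 268.6 [ 0.  -4.6  5.8] 20.26
23.0 268.6 [ 0.5 -4.8  6.1] 20.52
24.0 268.6 [ 0.3 -4.6  6.2] 20.79
25.0 268.6 [ 0.6 -4.4  4.2] 21.06
26.0 268.6 [ 0.7 -2.9  3. ] 21.32
27.0 267.8 [0.8 0.6 3.5] 22.12
28.0 267.0 [ 1.  -1.2  2.6] 22.93
29.0 265.0 [-0.6 -0.4  3.1] 24.52
```

```bash
python3 - <<'E'
from h import *
f0=np.load("f0.npy");p=np.array([.4788,-.0006,0]);a=.0013
s=.029;z=.265;log=[]
def go(v=.02): 
    r.move_l(p+n*a+u*s+[0,0,z],max_speed=v)
    return F(2)-f0
f=F()-f0
for i in range(70):
    if f[2]>6 and z>.2605: s+=.0005;act="s+"
    elif abs(f[1])>3.5: s+=np.sign(f[1])*.0003;act="u"
    elif abs(f[0])>3: a+=np.sign(f[0])*.0003;act="n"
    elif f[2]<6: z-=.0008;act="z"
    else: act="stop"
    f=go();print(act,round(s*1e3,1),round(a*1e3,1),round(z*1e3,1),np.round(f,1),round(r.get_t(),2))
    if act=="stop" or f[2]>15 or s>.04 or z<.2465 or r.get_t()>42: break
print(r.get_opening(),r.get_tool_pos())
E
```

```text
z 29.0 1.3 264.2 [-0.3  0.5  3.5] 24.82
z 29.0 1.3 263.4 [-0.5  1.6  6. ] 25.09
s+ 29.5 1.3 263.4 [-0.2  1.6  5.6] 25.36
z 29.5 1.3 262.6 [-0.3  2.5  8. ] 25.62
s+ 30.0 1.3 262.6 [-0.   1.6  6.2] 25.89
s+ 30.5 1.3 262.6 [0.8 0.8 2.8] 26.16
z 30.5 1.3 261.8 [0.4 1.1 0.9] 26.43
z 30.5 1.3 261.0 [1.1 1.9 0.8] 26.69
z 30.5 1.3 260.2 [1.  2.4 1.9] 26.96
z 30.5 1.3 259.4 [0.4 2.1 2.6] 27.23
z 30.5 1.3 258.6 [0.6 2.6 2.6] 27.49
z 30.5 1.3 257.8 [0.9 2.5 2.4] 27.76
z 30.5 1.3 257.0 [0.4 3.5 3.2] 28.02
z 30.5 1.3 256.2 [0.2 3.2 3.1] 28.29
z 30.5 1.3 255.4 [0.3 3.6 3.6] 28.56
u 30.8 1.3 255.4 [1.  3.3 3.2] 28.82
z 30.8 1.3 254.6 [0.8 1.7 2.1] 29.09
z 30.8 1.3 253.8 [0.7 2.  2.3] 29.36
z 30.8 1.3 253.0 [0.5 1.9 1.4] 29.62
z 30.8 1.3 252.2 [0.6 1.1 1.8] 29.89
z 30.8 1.3 251.4 [0.8 1.5 0.8] 30.16
z 30.8 1.3 250.6 [ 0.6 -0.1  0.8] 30.43
z 30.8 1.3 249.8 [0.6 1.  1.3] 30.69
z 30.8 1.3 249.0 [0.3 0.7 0.8] 30.96
z 30.8 1.3 248.2 [0.3 0.8 0.7] 31.23
z 30.8 1.3 247.4 [0.2 0.2 0.8] 31.49
z 30.8 1.3 246.6 [-0.   0.7  0.8] 31.76
z 30.8 1.3 245.8 [-0.3  0.5  1.9] 32.02
0.027553640469032345 [0.48900905 0.02847169 0.24571982]
```

```bash
python3 - <<'E'
from h import *
f0=np.load("f0.npy");p=np.array([.4788,-.0006,0])+n*.0013+u*.0308
z=.2458
while z>.239:
    z-=.0005;r.move_l(p+[0,0,z],max_speed=.02);f=F(2)-f0;print(round(z*1e3,1),np.round(f,1))
    if f[2]>7: break
r.sleep(.2);print(F()-f0,r.get_t())
grip(.045);r.sleep(.3);print("open",r.get_opening(),np.round(F()-f0,1))
r.move_l(p+[0,0,z+.07],max_speed=.08)
r.move_l(p+[0,0,.38],max_speed=.15);r.sleep(.3)
t=(r.get_tool_pos(),r.get_ee_rot());d=optics.get_image("wrist");e=optics.get_image("side");S=optics.get_image("scene")
print(r.get_t(),r.get_force())
f=lambda i,x,y:cv2.resize(i["frame"][y:y+150,x:x+133,::-1],(400,450),interpolation=cv2.INTER_CUBIC)
cv2.imwrite("pics/end.png",np.hstack([f(S,240,200),f(e,280,170)]))
cv2.imwrite("pics/wend.png",d["frame"][:,:,::-1])
E
```

```text
245.3 [0.2 0.4 1.2]
244.8 [ 0.9 -0.6  1.8]
244.3 [-1.3 -0.6  9.5]
[-0.91208513 -0.55638925  9.72390767] 33.0583
open 0.04493004989648386 [0.5 0.2 1.4]
35.7667 [ 0.33686495 -0.04960544  0.08191644]
```

View pics/end.png

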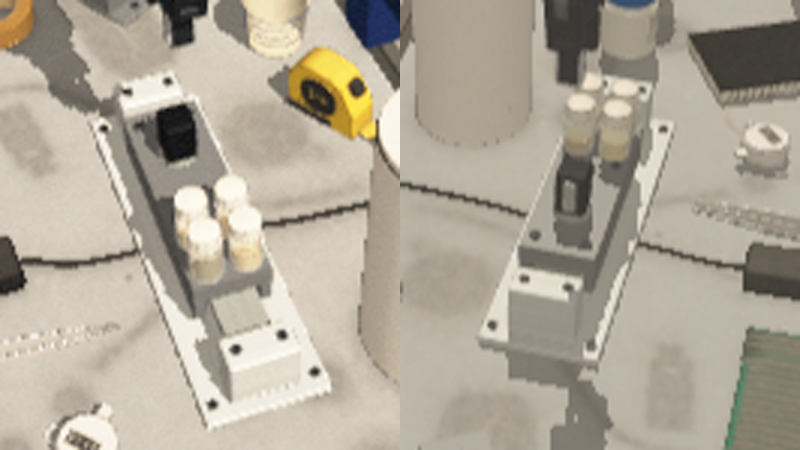

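The pin stands upright and fully seated on the carrier at (178,130) scene and (575,190) side, with the button out. It went 24 mm below the bar contact, as a fully home pin should, and the bystanders haven't been disturbed.

```bash
python3 -c "
from rig import sign_off
print(sign_off())"
```

```text
the job is handed in; nothing more can be done
None
```

The pin is through the carrier and bar and pressed fully home; its button is out, the gripper is clear, and I handed the job in at about 36 s with no verdict returned (the balls locking under the bar was inferred from the depth, not seen).

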